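Seat three stamps in the foil press's stamp block

ROBOT

A 6-joint arm with a two-finger parallel gripper is mounted at the origin on the work surface. World frame = base frame: x ahead of the robot, y to its left, z up, the work surface at z = 0. Lengths are in m, angles in rad, forces in N, time in s.
With the tool pointing down it reaches from about 0.35 to 0.775 m from the base axis. Payload 7.3 kg.
Tool frame: the origin (TCP) lies at the very end of the fingers, on their centre line; the grasp point (between the pads) lies 19 mm behind it; z points along the fingers, y is the direction in which the jaws open and shut (so a half turn about z gives the same grasp; the last joint's range is limited). The gripper opens to 92 mm and grips with 3 to 60 N. Pads are 19 mm wide; open, the fingers measure 130 mm over their backs; the gripper's body (75 mm by 190 mm) begins 47 mm behind the grasp point.
Start: joints at [1.112, 0.342, 1.524, -0, 1.275, -0.146], TCP at [0.162, 0.5, 0.227] pointing down, gripper open.
Joint ranges: [-2.53, 2.53], [-0.77, 2.02], [0.04, 2.7], [-1, 4.14], [0.28, 2.66], [-3.11, 3.11]. Speed limits (rad/s): [2.57, 2.57, 3.14, 3.14, 3.14, 3.14].

INTERFACE

Orientations are given as [roll, pitch, yaw] about the fixed x, y, z axes, in that order (R = Rz(yaw) Ry(pitch) Rx(roll)).
In Python, from cell import monitor, eyes, order gives the robot as it stands. The module is installed in compiled form; this text tells all that it offers.
- The arm moves only by the tool carry_out, never from a script. Its argument "targets" is a list of rows, each a list of 2 entries, a list of its own where there are three numbers: the shift along the tool's x, y, z in m, then the turn about the tool's z in rad. In form: [[[dx, dy, dz], twist], ...]. A call has 1 to 10 rows; each row shifts and turns the pose as measured when the row begins, along the tool's axes as they then stand; what a row does not reach is not made up. A row lasts 1/8 s, in which the tool goes at most 62.5 mm and 10.7 degrees, less where a joint would pass 70% of its speed; a pose out of reach is approached as far as the arm can. A call is refused whole if a number of a shift passes 0.0625 or a number of a turn 0.188, either way. A call with a gripper value outside its range is refused whole. "fingers" is the closure, from 0 (fully open) to 1 (shut), set as the call begins (left out, the last holds). The fingers move at their own pace and stop on an object; "grip_force" is the grip in N (left out, the last holds). Time passes only in rows, so rows that do not move let the fingers close. It gives the time, the measured TCP pose, the force and the opening at its end, in the units of the state.
- monitor.observe(): the state, without advancing time (a new reading comes with each control period).
- eyes.read_camera(name): name is "side" or "top" or "wrist"; returns the picture (480x640x3 uint8, red, green, blue); there is no depth.
- eyes.camera_info(name): a dict with "K" (3x3 intrinsics, pixels), "rvec" (rotation vector, rad) and "tvec" (3), from world to camera coordinates, as OpenCV has them. Camera axes: x right, y down, z forward; pixel columns grow to the right and rows downward; lengths in m; the calibration is good to about 2 mm. A picture is of the moment at which its call begins: read the wrist's pose just before it. camera_info takes no time and is no camera call; for the wrist camera it gives the pose at the moment of the call.
- order.hand_in(): hands the job in, once; it reports no verdict.
The state is a dict: "time": time; "qpos": joint angles; "qvel": joint speeds; "joint_efforts": joint torques, N m; "tool_pos": TCP position; "tool_rot": TCP orientation; "contact_force": force on the tool from outside, world axes, zero at the start; "torque": the same for the moment, N m; "opening": finger opening in m.
Only numpy, scipy, OpenCV 4.12 (cv2) and the standard library are available. Lean on these libraries where they do the work, as an engineer would, in place of code of your own. Each camera call takes 0.05 s, during which the arm holds its last target.

TASK

Get the stamp block ready for the foil press: gently press down with the fingertips, until each head sits on the block with no gap, first the square stamp, then the round disc stamp, then the long bar stamp. Leave the cross-shaped stamp standing proud as it is, pull or lift nothing, and leave the other things on the bench where they are.

Things in the scene. Friction and masses are not known exactly. Their poses are not given: they have to be found in the camera images.
- block: Fixed plain aluminium block, 70 mm (its x) by 220 mm (its y) by 40 mm high, a small thumbscrew at each end (to 132 mm from the middle, below the top). Origin at the centre of its underside on the table, z up; top 40 mm above it. Four stamps stand along its y at -75, -25, +25 and +75 mm (x = 0); which stands where varies.
- square_stamp: Brass stamp in the block, square head 24 x 24 mm, 10 mm thick. Press first. Origin: centre of the head's underside, 10 mm below its top; axes as the block's. Starts 6 to 10 mm proud (origin 46 to 50 mm above the table); home at 40 mm. Slides straight down against 2 N friction, stays where left; firm stop at home (gives 0.1 mm per N); over 30 N is too hard.
- disc_stamp: Brass stamp in the block, round disc head 28 mm in diameter, 10 mm thick. Press second. Origin: centre of the head's underside, 10 mm below its top; axes as the block's. Starts 6 to 10 mm proud (origin 46 to 50 mm above the table); home at 40 mm. Slides straight down against 2 N friction, stays where left; firm stop at home (gives 0.1 mm per N); over 30 N is too hard.
- bar_stamp: Brass stamp in the block, bar head 44 mm long (along the block's x, across the row) and 13 mm wide, 10 mm thick. Press third. Origin: centre of the head's underside, 10 mm below its top; axes as the block's. Starts 6 to 10 mm proud (origin 46 to 50 mm above the table); home at 40 mm. Slides straight down against 2 N friction, stays where left; firm stop at home (gives 0.1 mm per N); over 30 N is too hard.
- cross_stamp: Brass stamp in the block, cross-shaped head, two arms 34 mm long and 10 mm wide, 10 mm thick. Leave as it is. Origin: centre of the head's underside, 10 mm below its top; axes as the block's. Starts 6 to 10 mm proud (origin 46 to 50 mm above the table); home at 40 mm. Slides straight down against 2 N friction, stays where left; firm stop at home (gives 0.1 mm per N); over 30 N is too hard.
- knob_stamp: Bystander: loose turned wooden hand stamp, standing, 32 mm across, 80 mm high, in front of the block. Origin at the centre of its underside.
- foil_roll: Bystander: loose copper-coloured foil roll standing on end, 50 mm across, 50 mm high, behind the block. Origin at the centre of its underside.
- jar: Bystander: loose closed amber jar, 48 mm across, 60 mm high, behind the block. Origin at the centre of its underside.
- hammer: Bystander: loose hammer lying beside the block's +y end. Origin on the table under its middle, handle to its -x.
- screwdriver: Bystander: loose screwdriver lying beside the block's -y end. Origin under its middle, handle to its -x.
- wood_wedge: Bystander: loose wooden block 60 x 30 x 25 mm lying in front of the block. Origin at the centre of its underside.

How it is judged:
On the way, in this order (a step that is already met when the one before it is completed fails the run):
1. the square stamp is pressed home (z of square_stamp in the frame of block below 0.0415 m), for 0.1 s.
2. the disc stamp is pressed home (z of disc_stamp in the frame of block below 0.0415 m), for 0.1 s.
3. the bar stamp is pressed home (z of bar_stamp in the frame of block below 0.0415 m), for 0.1 s.
At the end, for the whole second after the job is handed in: The heads of the square, disc and bar stamps lie within 1.5 mm of the block's top, the cross stamp has not moved by more than 2.5 mm, and the loose things on the bench are at rest within 15 mm of where they stood (z of each of square_stamp, disc_stamp, bar_stamp in the frame of block below 0.0415 m and distance of cross_stamp from where it was at the start of the episode below 0.0025 m and distance of each of knob_stamp, foil_roll, jar, hammer, screwdriver, wood_wedge from where it was at the start of the episode below 0.015 m and linear speed of each of knob_stamp, foil_roll, jar, hammer, screwdriver, wood_wedge below 0.02 m/s); the robot touches nothing.
It fails at once if a stamp is pushed down before the ones that come earlier are home ((distance of disc_stamp from where it was at the start of the episode above 0.0025 m and not (z of square_stamp in the frame of block below 0.0415 m)) or (distance of bar_stamp from where it was at the start of the episode above 0.0025 m and (not (z of square_stamp in the frame of block below 0.0415 m) or not (z of disc_stamp in the frame of block below 0.0415 m)))).
It fails at once if the cross stamp is moved (distance of cross_stamp from where it was at the start of the episode above 0.0025 m).
It fails at once if a stamp is pulled up out of the block (z of any of square_stamp, disc_stamp, bar_stamp, cross_stamp in the frame of block above 0.0525 m).
It fails at once if a stamp or the block is pressed with more than 30 N (contact force between the fingers and square_stamp above 30 N or contact force between the fingers and disc_stamp above 30 N or contact force between the fingers and bar_stamp above 30 N or contact force between the fingers and cross_stamp above 30 N or contact force between the fingers and block above 30 N).
It fails at once if a bystander is moved by more than 15 mm or lifted (distance of any of knob_stamp, foil_roll, jar, hammer, screwdriver, wood_wedge from where it was at the start of the episode above 0.015 m).
It also fails if it takes over 38 s, if anything falls off the work surface, if the arm or the gripper's body presses on something with over 40 N, if the wrist force passes 120 N, or if a joint passes its speed limit or range.

## Working session

There is one attempt and no reset: what is moved stays moved. The work goes in short steps, Python scripts to look and compute and a tool call to move; the robot and the scene stay as the last step left them, time stands still between calls to the robot, and variables do not carry over. Pictures are saved under pics/ and viewed, and the job is handed in when it is done.

Besides the shell and the picture viewer there is one more tool, called after "Request:" as name([rows], argument=value, ...), one row to a line, values as JSON. carry_out: Moves the arm, as the interface text tells. Its arguments: {"type":"object","properties":{"targets":{"type":"array","items":{"type":"array"}},"fingers":{"type":"number"},"grip_force":{"type":"number"}},"required":["targets"]}

```bash
mkdir -p pics
python3 - <<'E'
from cell import monitor, eyes
import cv2,numpy as np
print(monitor.observe())
for n in ("top","side","wrist"):
    i=eyes.camera_info(n); im=eyes.read_camera(n)
    cv2.imwrite(f"pics/{n}0.png",im[:,:,::-1]); R,_=cv2.Rodrigues(np.array(i["rvec"])); print(n,np.array(i["K"]).tolist(),(-R.T@np.array(i["tvec"]).ravel()).round(3),R.round(2).tolist())
E
```

```text
{'time': 0.0, 'qpos': array([ 1.11198617e+00,  3.42727160e-01,  1.52505763e+00, -1.36670569e-05,
        1.27538946e+00, -1.45999125e-01]), 'qvel': array([-0.0013945 ,  0.00133464, -0.00120643, -0.00049887,  0.00035244,
        0.00172967]), 'joint_efforts': array([-1.64331424e-03, -4.31237018e+01, -2.44217223e+01,  7.15607777e-02,
        5.60554233e-02, -1.31477846e-04]), 'tool_pos': array([0.16135305, 0.49914414, 0.22602849]), 'tool_rot': array([-3.14002598e+00, -2.17162123e-04,  2.82878544e+00]), 'contact_force': array([-0.31508244, -0.32182916, -0.51537696]), 'torque': array([ 0.02060563,  0.08398814, -0.00399333]), 'opening': 0.09180662801822159}
top [[492.9792795870343, 0.0, 321.7851281311312], [0.0, 492.9792795870343, 239.5560308329155], [0.0, 0.0, 1.0]] [0.494 0.044 0.973] [[0.02, -1.0, 0.0], [-1.0, -0.02, -0.09], [0.09, -0.0, -1.0]]
side [[582.8836773264554, 0.0, 325.4844542332636], [0.0, 582.8836773264554, 239.43211885422912], [0.0, 0.0, 1.0]] [ 0.401 -0.61   0.766] [[0.97, -0.26, -0.02], [-0.2, -0.71, -0.68], [0.16, 0.66, -0.73]]
wrist [[340.03427313421776, 0.0, 315.3317886152448], [0.0, 340.03427313421776, 241.57468795734994], [0.0, 0.0, 1.0]] [0.09  0.523 0.384] [[0.31, 0.95, -0.0], [0.91, -0.3, 0.28], [0.27, -0.09, -0.96]]
```

View pics/top0.png

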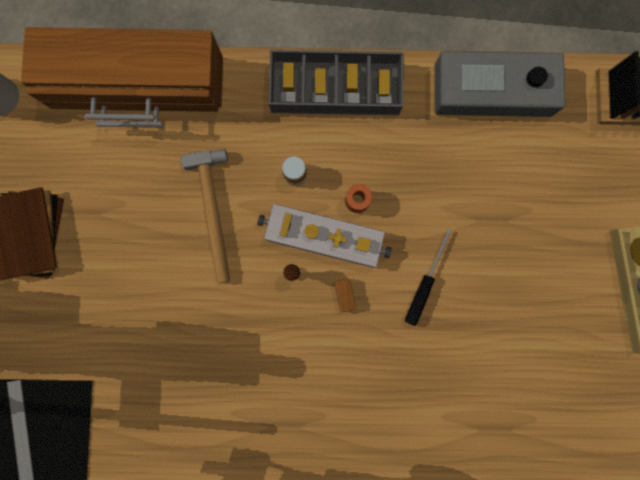

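View pics/side0.png

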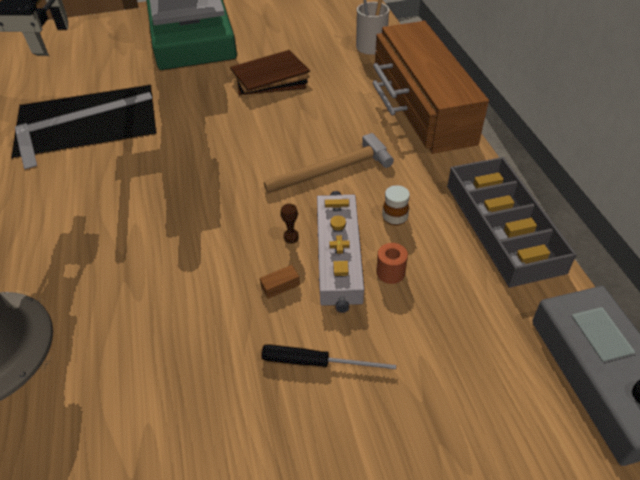

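The row in the top view, left to right (+y to -y), is bar (285,224), disc (312,232), cross (338,238) and square (363,244). In the side view they are at (337,203), (338,223), (340,244) and (341,268). Next I'll measure them with masks and rays.

```bash
cat > h.py <<'E'
from cell import monitor, eyes
import cv2,numpy as np
def cam(n):
    i=eyes.camera_info(n); R,_=cv2.Rodrigues(np.array(i["rvec"],float)); return np.array(i["K"]),R,np.array(i["tvec"],float).ravel()
def rays(c,uv):
    K,R,t=c; p=cv2.undistortPoints(np.array(uv,float).reshape(-1,1,2),K,None).reshape(-1,2)
    return -R.T@t,(np.c_[p,np.ones(len(p))]@R)
def plane(c,uv,z):
    o,d=rays(c,uv); return o+d*((z-o[2])/d[:,2])[:,None]
def tri(c1,u1,c2,u2):
    P=lambda c:c[0]@np.c_[c[1],c[2]]
    X=cv2.triangulatePoints(P(c1),P(c2),np.array(u1,float).T,np.array(u2,float).T); return (X[:3]/X[3]).T
E
python3 - <<'E'
from h import *
out={}
for n,box in (("top",(265,205,385,268)),("side",(312,190,365,305))):
    im=cv2.imread(f"pics/{n}0.png"); x0,y0,x1,y1=box
    hsv=cv2.cvtColor(im,cv2.COLOR_BGR2HSV)
    m=cv2.inRange(hsv,(15,140,120),(35,255,255)); k=np.zeros_like(m);k[y0:y1,x0:x1]=255;m&=k
    w=cv2.inRange(hsv,(0,0,80),(180,70,255))&k
    N,l,s,c=cv2.connectedComponentsWithStats(m)
    L=[(c[i],s[i]) for i in range(1,N) if s[i][4]>25]
    L.sort(key=lambda a:a[0][0] if n=="top" else a[0][1])
    print(n,[(a.round(1).tolist(),b.tolist()) for a,b in L]); out[n]=np.array([a for a,b in L])
    cs=max(cv2.findContours(w|m,cv2.RETR_EXTERNAL,cv2.CHAIN_APPROX_NONE)[0],key=cv2.contourArea)
    r=cv2.minAreaRect(cs);print(r)
    if n=="top":
        b=cv2.boxPoints(r);B=plane(cam(n),b,.04);print("block",B.round(4).tolist(),B.mean(0),np.linalg.norm(B-np.roll(B,1,0),axis=1))
    z=plane(cam(n),out[n],.056);print(z.round(4).tolist())
    cv2.imwrite(f"pics/c{n}.png",cv2.resize(im[y0-10:y1+10,x0-10:x1+10],None,fx=4,fy=4,interpolation=cv2.INTER_CUBIC))
if len(out["top"])==len(out["side"]): print(tri(cam("top"),out["top"],cam("side"),out["side"]).round(4).tolist())
E
```

```text
top [([267.1, 210.0], [265, 205, 7, 13, 62]), ([285.4, 224.2], [281, 214, 10, 22, 120]), ([300.7, 258.9], [265, 245, 105, 23, 1306]), ([311.2, 231.0], [305, 225, 13, 13, 139]), ([337.1, 237.7], [329, 230, 17, 17, 130]), ([343.7, 214.5], [285, 205, 100, 25, 937]), ([363.1, 244.1], [357, 238, 14, 13, 139])]
((324.5, 236.0), (62.0, 119.0), 90.0)
block [[0.6397, 0.1513, 0.04], [0.6433, -0.076, 0.04], [0.5249, -0.0766, 0.04], [0.5214, 0.1483, 0.04]] [0.58233805 0.03675801 0.04      ] [0.11827087 0.22734372 0.11837733 0.22487953]
[[0.6277, 0.1453, 0.056], [0.6014, 0.1105, 0.056], [0.5371, 0.0805, 0.056], [0.5896, 0.0619, 0.056], [0.5777, 0.0133, 0.056], [0.6216, 0.0016, 0.056], [0.5665, -0.0352, 0.056]]
side [([336.2, 201.6], [325, 200, 24, 5, 95]), ([337.7, 220.9], [331, 216, 14, 11, 129]), ([361.4, 238.5], [360, 227, 5, 24, 37]), ([339.1, 243.0], [330, 236, 19, 15, 135]), ([340.4, 266.6], [334, 261, 14, 12, 159])]
((340.909423828125, 248.83114624023438), (109.84088134765625, 46.323951721191406), 88.36341857910156)
[[0.6022, 0.1091, 0.056], [0.5916, 0.0623, 0.056], [0.6183, 0.0122, 0.056], [0.58, 0.0126, 0.056], [0.568, -0.0368, 0.056]]
```

```bash
ls pics
```

```text
cside.png
ctop.png
side0.png
top0.png
wrist0.png
```

Both views agree to 2 mm at head-top height, and the stamp spacing comes out at 50 mm as specified. The block's yaw is about -0.235, so the tool yaw should be 1.336, which puts the jaws across the row. I'll shut the fingers and travel high.

Request:
carry_out([
  [[-0.049,-0.034,0],0],
  [[-0.049,-0.034,0],0],
  [[-0.049,-0.034,0],0],
  [[-0.049,-0.034,0],0],
  [[-0.049,-0.034,0],0],
  [[-0.049,-0.034,0],0],
  [[-0.049,-0.034,0],0],
  [[-0.049,-0.034,0],0],
  [[-0.049,-0.034,0],0],
  [[-0.049,-0.034,0],0],
], fingers=1, grip_force=20)

```text
time: 1.4
tool_pos: [0.5324, 0.0141, 0.225]
tool_rot: [-3.142, -0.0, 2.837]
contact_force: [0.6, 0.4, 0.1]
opening: 0.001
```

Request:
carry_out([
  [[0,0,0],0.185],
  [[0,0,0],0.185],
  [[0,0,0],0.185],
  [[0,0,0],0.185],
  [[0,0,0],0.185],
  [[0,0,0],0.185],
  [[0,0,0],0.185],
  [[0,0,0],0.185],
  [[0,0,0],0],
  [[0,0,0],0],
])

```text
time: 2.65
tool_pos: [0.533, 0.009, 0.2206]
tool_rot: [-3.134, 0.001, 1.338]
contact_force: [-1.4, 0.0, -0.5]
opening: 0.0006
```

Request:
carry_out([
  [[-0.018,0.022,0.02],0],
  [[-0.018,0.022,0.03],0],
  [[0,0,0.03],0],
  [[0,0,0],0],
])

```text
time: 3.15
tool_pos: [0.5684, -0.0373, 0.1389]
tool_rot: [-3.136, 0.001, 1.351]
contact_force: [0.0, -0.0, 0.1]
opening: 0.0001
```

Run:
```python
from h import *
import pickle
s=monitor.observe();print(s["tool_pos"],s["tool_rot"])
c=cam("wrist");im=eyes.read_camera("wrist");cv2.imwrite("pics/w1.png",im[:,:,::-1]);pickle.dump(c,open("w1.p","wb"))
c=cam("side");im=eyes.read_camera("side");cv2.imwrite("pics/s1.png",im[:,:,::-1])
```

```text
[ 0.56843922 -0.03726607  0.13893038] [-3.13553680e+00  1.05127740e-03  1.35054955e+00]
```

View pics/w1.png

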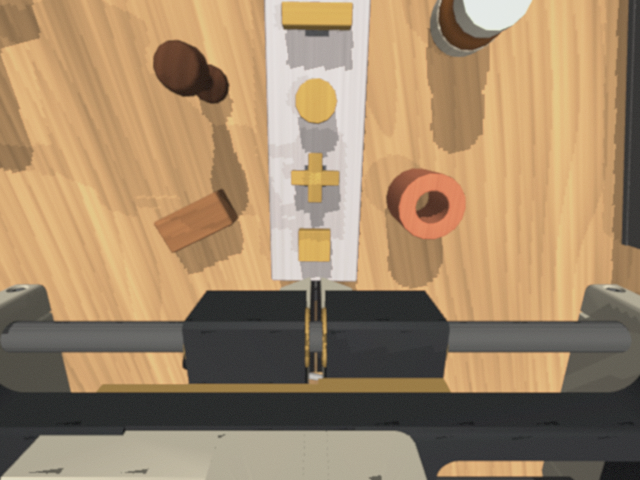

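View pics/s1.png

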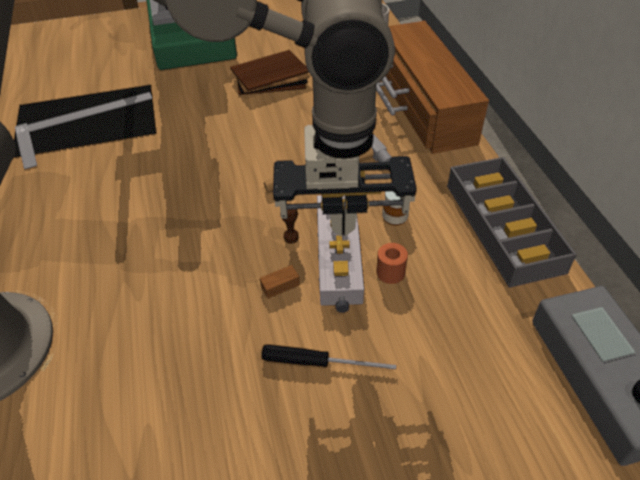

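The wrist view shows square (314,244), cross (315,177), disc (316,101) and bar (316,15), with the row square to the tool. I'll measure from this view.

Run:
```python
from h import *
import pickle
c=pickle.load(open("w1.p","rb"));im=cv2.imread("pics/w1.png");hsv=cv2.cvtColor(im,cv2.COLOR_BGR2HSV)
m=cv2.inRange(hsv,(15,140,120),(35,255,255));k=np.zeros_like(m);k[0:262,278:356]=255;m&=k
N,l,s,ce=cv2.connectedComponentsWithStats(m)
L=sorted([i for i in range(1,N) if s[i][4]>200],key=lambda i:-ce[i][1])
for i in L:
    print(ce[i].round(1),s[i])
uv=np.array([ce[i] for i in L]);P=plane(c,uv,.058);print(P.round(4).tolist())
print(np.linalg.norm(np.diff(P,axis=0),axis=1).round(4))
# row widths across (block x) at z: square 24, disc 28, bar 44
for i in L:
    x,y,w,h,_=s[i]; yy=y+h/2
    o,d=rays(c,[[x,yy],[x+w,yy]]); print(i,np.linalg.norm(d[0]-d[1])/abs(d[0,2]), o[2])
p=monitor.observe();print(p["tool_pos"]); 
from scipy.spatial.transform import Rotation as Ro
R=Ro.from_euler("xyz",p["tool_rot"]).as_matrix();print((P-p["tool_pos"])@R)
d=P[-1]-P[0];print("row yaw",np.arctan2(d[1],d[0]))
```

```text
[314.  244.6] [299 229  30  32 882]
[314.6 177.4] [292 154  46  47 971]
[315.5 100.8] [ 297   80   39   43 1285]
[316.3  14.1] [ 283    3   69   23 1500]
[[0.568, -0.0332, 0.058], [0.5791, 0.0142, 0.058], [0.5906, 0.0623, 0.058], [0.6018, 0.1102, 0.058]]
[0.0487 0.0494 0.0493]
4 0.09224061274245696 0.29676872588789743
3 0.13365425274210516 0.29676872588789743
2 0.1066811400145976 0.29676872588789743
1 0.17694650501630765 0.29676872588789743
[ 0.57018748 -0.0373673   0.14175814]
[[ 0.00369499 -0.00298189  0.08375541]
 [ 0.05240073 -0.00253314  0.08370496]
 [ 0.10177833 -0.00190424  0.08365377]
 [ 0.15102876 -0.00142536  0.08360275]]
row yaw 1.3395624077963513
```

Request:
carry_out([
  [[0.002,-0.003,0.02],0.012],
  [[0,0,0.03],0],
  [[0,0,0.02],0],
  [[0,0,0],0],
  [[0,0,0],0],
])

```text
time: 3.88
tool_pos: [0.5734, -0.0344, 0.08]
tool_rot: [3.125, 0.0, 1.344]
contact_force: [0.9, -0.5, 0.3]
opening: 0.0002
```

Request:
carry_out([
  [[0,0,0],0],
  [[0,0,0],0],
])

```text
time: 4.12
tool_pos: [0.5747, -0.0345, 0.0824]
tool_rot: [3.121, 0.0, 1.344]
contact_force: [-0.0, -0.4, -1.5]
opening: -0.0
```

Run:
```python
from h import *
for i in range(3):
    s=monitor.observe();print(s["tool_pos"].round(4),s["tool_rot"].round(3),s["contact_force"].round(2),s["qvel"].round(3))
    im=eyes.read_camera("side")
cv2.imwrite("pics/s2.png",cv2.resize(im[120:320,240:440],None,fx=3,fy=3)[:,:,::-1])
```

```text
[ 0.5747 -0.0345  0.0824] [3.121 0.    1.344] [-0.04 -0.39 -1.5 ] [ 0.    -0.009 -0.006 -0.003  0.005 -0.001]
[ 0.5747 -0.0345  0.0824] [3.121 0.    1.344] [-0.16  0.1  -0.2 ] [ 0.     0.008  0.004  0.    -0.004 -0.   ]
[ 0.5745 -0.0345  0.0821] [3.122 0.    1.344] [-0.14 -0.05  0.19] [-0.     0.007  0.005  0.001 -0.001  0.001]
```

View pics/s2.png

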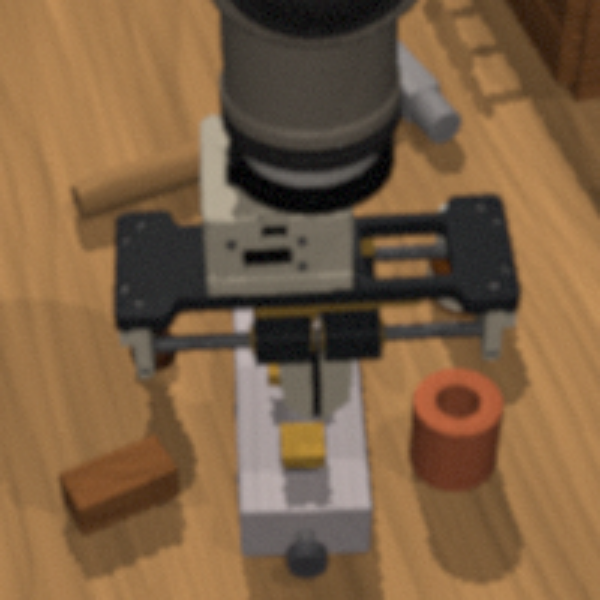

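The tool drifted about 7 mm in +x and tilted about 1.2°, so I'll correct it and come down more slowly.

Request:
carry_out([
  [[-0.002,-0.004,0.004],0],
  [[0,-0.003,0.004],0],
  [[0,0,0.004],0],
  [[0,0,0.003],0],
  [[0,0,0],0],
])

```text
time: 4.9
tool_pos: [0.5663, -0.0349, 0.065]
tool_rot: [3.124, 0.0, 1.344]
contact_force: [-0.1, 0.4, 0.1]
opening: 0.0002
```

Request:
carry_out([
  [[0,0,0.003],0],
  [[0,0,0.003],0],
  [[0,0,0.002],0],
  [[0,0,0.002],0],
])

```text
time: 5.4
tool_pos: [0.5668, -0.035, 0.0547]
tool_rot: [3.123, 0.0, 1.344]
contact_force: [-0.7, 0.5, 1.6]
opening: 0.0003
```

Request:
carry_out([
  [[0,0,0.002],0],
  [[0,0,0.0015],0],
])

```text
time: 5.65
tool_pos: [0.5668, -0.035, 0.0512]
tool_rot: [3.123, 0.0, 1.344]
contact_force: [-0.8, -0.3, 2.4]
opening: 0.0003
```

Request:
carry_out([
  [[0,0,0.001],0],
])

```text
time: 5.78
tool_pos: [0.5668, -0.035, 0.0502]
tool_rot: [3.123, 0.0, 1.344]
contact_force: [-0.7, 0.1, 5.3]
opening: 0.0002
```

Request:
carry_out([
  [[0,0,0.001],0],
])

```text
time: 5.9
tool_pos: [0.5668, -0.035, 0.0499]
tool_rot: [3.123, 0.0, 1.344]
contact_force: [-5.2, 0.2, 12.5]
opening: 0.0005
```

The force rose to 12.5 N at tip z 0.050, so the square is home. I'll hold briefly and then retreat straight up.

Request:
carry_out([
  [[0,0,0],0],
  [[0,0,-0.005],0],
  [[0,0,-0.01],0],
  [[0,0,-0.01],0],
  [[0,0,-0.01],0],
  [[0,0,-0.005],0],
  [[0,0,0],0],
])

```text
time: 6.78
tool_pos: [0.5667, -0.0349, 0.0934]
tool_rot: [3.121, 0.0, 1.344]
contact_force: [0.2, -0.0, 0.4]
opening: 0.0004
```

```bash
cat > look.py <<'E'
from h import *
import sys
s=monitor.observe();print(s["tool_pos"].round(4),s["tool_rot"].round(3))
c=cam("wrist");im=eyes.read_camera("wrist")[:,:,::-1];cv2.imwrite(f"pics/{sys.argv[1]}w.png",im)
i2=eyes.read_camera("side")[:,:,::-1];cv2.imwrite(f"pics/{sys.argv[1]}s.png",cv2.resize(i2[170:320,260:420],None,fx=4,fy=4,interpolation=cv2.INTER_CUBIC))
E
python3 look.py a
```

```text
[ 0.5667 -0.0349  0.0934] [3.121 0.    1.344]
```

View pics/as.png

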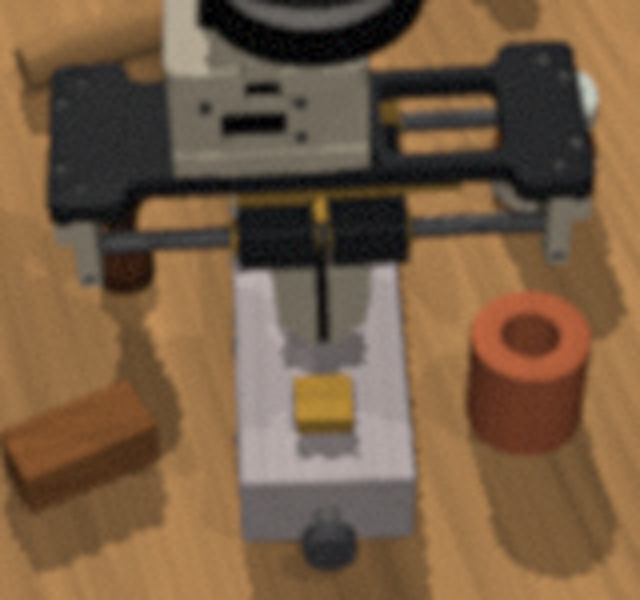

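The square's head sits lower now, with its shadow close to it and nothing else disturbed. Next I'll move 100 mm along the row to the disc.

Request:
carry_out([
  [[0.02,0,0],0],
  [[0.02,0,0],0],
  [[0.02,0.001,0],0],
  [[0.02,0,0],0],
  [[0.015,0,0],0],
  [[0.005,0,0],0],
  [[0,0,0],0],
  [[0,0,0],0],
])

```text
time: 7.88
tool_pos: [0.5901, 0.0704, 0.0908]
tool_rot: [3.126, 0.0, 1.345]
contact_force: [-0.2, -0.9, 0.6]
opening: 0.0006
```

```bash
python3 look.py b
```

```text
[0.5901 0.0704 0.0908] [3.126 0.    1.345]
```

View pics/bs.png

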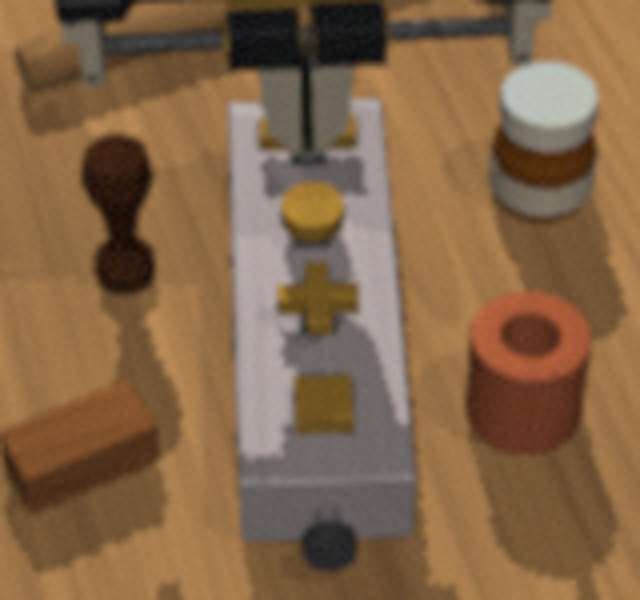

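The picture shows disc and cross still proud, and the square flush. The tool overshot by 8 mm along the row, so I'll correct that and descend.

Request:
carry_out([
  [[-0.005,0.001,0.002],0],
  [[-0.003,0.001,0.004],0],
  [[0,0,0.005],0],
  [[0,0,0.005],0],
  [[0,0,0.004],0],
  [[0,0,0],0],
])

```text
time: 8.72
tool_pos: [0.5903, 0.06, 0.069]
tool_rot: [3.126, 0.0, 1.343]
contact_force: [-0.1, 0.9, -0.7]
opening: 0.0006
```

Request:
carry_out([
  [[0.002,0,0.003],0],
  [[0,0,0.003],0],
  [[0,0,0.003],0],
  [[0,0,0.002],0],
  [[0,0,0.002],0],
  [[0,0,0.002],0],
])

```text
time: 9.48
tool_pos: [0.5911, 0.0624, 0.0538]
tool_rot: [3.126, 0.0, 1.343]
contact_force: [-1.2, 0.6, 2.0]
opening: 0.0005
```

Request:
carry_out([
  [[0,0,0.0015],0],
  [[0,0,0.0012],0],
])

```text
time: 9.72
tool_pos: [0.5911, 0.0624, 0.051]
tool_rot: [3.126, 0.0, 1.343]
contact_force: [-0.8, -0.2, 2.4]
opening: 0.0008
```

Request:
carry_out([
  [[0,0,0.001],0],
])

```text
time: 9.85
tool_pos: [0.5912, 0.0624, 0.0501]
tool_rot: [3.126, 0.0, 1.343]
contact_force: [-3.0, 0.4, 6.7]
opening: 0.0006
```

Request:
carry_out([
  [[0,0,0.001],0],
])

```text
time: 9.98
tool_pos: [0.5912, 0.0624, 0.0499]
tool_rot: [3.125, 0.0, 1.343]
contact_force: [-4.5, 0.3, 12.8]
opening: 0.0005
```

Request:
carry_out([
  [[0,0,0],0],
  [[0,0,-0.005],0],
  [[0,0,-0.01],0],
  [[0,0,-0.01],0],
  [[0,0,-0.008],0],
  [[0,0,0],0],
  [[0,0,0],0],
])

```text
time: 10.85
tool_pos: [0.5913, 0.0624, 0.0857]
tool_rot: [3.123, -0.0, 1.343]
contact_force: [0.0, 0.7, 0.7]
opening: 0.0005
```

The disc is home (12.8 N at tip z 0.0499). The bar is about 49 mm further along.

Request:
carry_out([
  [[0.015,0,0],0],
  [[0.015,0,0],0],
  [[0.01,0,0],0],
  [[0.005,0,0],0],
  [[0,0,0],0],
  [[0,0,0],0],
])

```text
time: 11.6
tool_pos: [0.6016, 0.1104, 0.0845]
tool_rot: [3.125, 0.0, 1.344]
contact_force: [-0.3, 0.2, -0.3]
opening: 0.0007
```

```bash
python3 look.py c
```

```text
[0.6016 0.1104 0.0845] [3.125 0.    1.344]
```

View pics/cs.png

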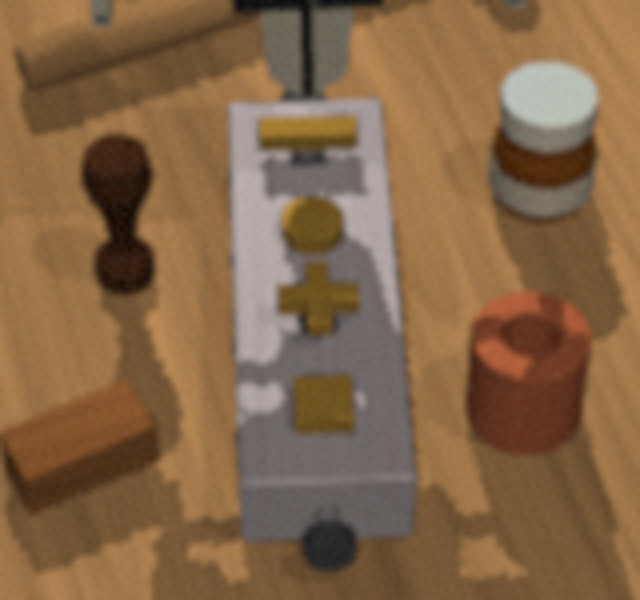

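The picture shows disc and square flush, and cross and bar still proud. The tool is over the bar, so I'll descend.

Request:
carry_out([
  [[0,0,0.004],0],
  [[0,0,0.005],0],
  [[0,0,0.005],0],
  [[0,0,0.003],0],
  [[0,0,0.001],0],
])

```text
time: 12.32
tool_pos: [0.6017, 0.1093, 0.0651]
tool_rot: [3.126, 0.0, 1.343]
contact_force: [0.1, -0.6, 0.1]
opening: 0.0005
```

Request:
carry_out([
  [[0,0,0.002],0],
  [[0,0,0.002],0],
  [[0,0,0.002],0],
  [[0,0,0.002],0],
])

```text
time: 12.82
tool_pos: [0.6021, 0.1094, 0.0569]
tool_rot: [3.125, 0.0, 1.343]
contact_force: [-0.8, -0.1, 2.1]
opening: 0.0005
```

Request:
carry_out([
  [[0,0,0.002],0],
  [[0,0,0.002],0],
  [[0,0,0.0015],0],
])

```text
time: 13.2
tool_pos: [0.602, 0.1094, 0.0514]
tool_rot: [3.125, 0.0, 1.343]
contact_force: [-0.5, -0.0, 1.8]
opening: 0.0002
```

Request:
carry_out([
  [[0,0,0.001],0],
])

```text
time: 13.32
tool_pos: [0.6021, 0.1094, 0.0504]
tool_rot: [3.125, 0.0, 1.343]
contact_force: [-0.6, 0.3, 2.5]
opening: 0.0003
```

Request:
carry_out([
  [[0,0,0.001],0],
])

```text
time: 13.45
tool_pos: [0.6021, 0.1094, 0.0499]
tool_rot: [3.125, 0.0, 1.343]
contact_force: [-3.2, -0.1, 10.2]
opening: 0.0005
```

Request:
carry_out([
  [[0,0,0.0008],0],
])

```text
time: 13.58
tool_pos: [0.6021, 0.1094, 0.0499]
tool_rot: [3.125, 0.0, 1.343]
contact_force: [-3.4, -0.5, 8.9]
opening: 0.0002
```

The bar is home against its stop. I'll retreat and check.

Request:
carry_out([
  [[0,0,0],0],
  [[0,0,-0.005],0],
  [[0,0,-0.015],0],
  [[0,0,-0.02],0],
  [[0,0,-0.03],0],
  [[0,0,-0.03],0],
  [[0,0,-0.02],0],
  [[0,0,0],0],
  [[0,0,0],0],
])

```text
time: 14.7
tool_pos: [0.6009, 0.1099, 0.1778]
tool_rot: [3.121, -0.001, 1.343]
contact_force: [-0.1, 0.3, -0.9]
opening: 0.0003
```

Request:
carry_out([
  [[0.03,0,0],0],
  [[0.03,0,0],0],
  [[0.03,0,0],0],
  [[0.02,0,0],0],
  [[0,0,0],0],
  [[0,0,0],0],
  [[0,0,0],0],
])

```text
time: 15.58
tool_pos: [0.6242, 0.217, 0.1717]
tool_rot: [3.13, 0.004, 1.34]
contact_force: [0.2, -0.1, 0.5]
opening: 0.0008
```

```bash
python3 look.py d
python3 - <<'E'
from h import *
s=monitor.observe();print(s["time"],s["contact_force"])
t=eyes.read_camera("top")[:,:,::-1];cv2.imwrite("pics/topd.png",cv2.resize(t[130:340,170:470],None,fx=2.5,fy=2.5))
a=eyes.read_camera("side")[:,:,::-1];b=cv2.imread("pics/side0.png")
cv2.imwrite("pics/cmp.png",np.hstack([cv2.resize(i[185:315,300:380],None,fx=4.5,fy=4.5,interpolation=cv2.INTER_CUBIC) for i in (b,a)]))
E
```

```text
[0.6242 0.217  0.1717] [3.13  0.004 1.34 ]
15.675 [-0.40074599  1.06037766  0.88487416]
```

View pics/cmp.png

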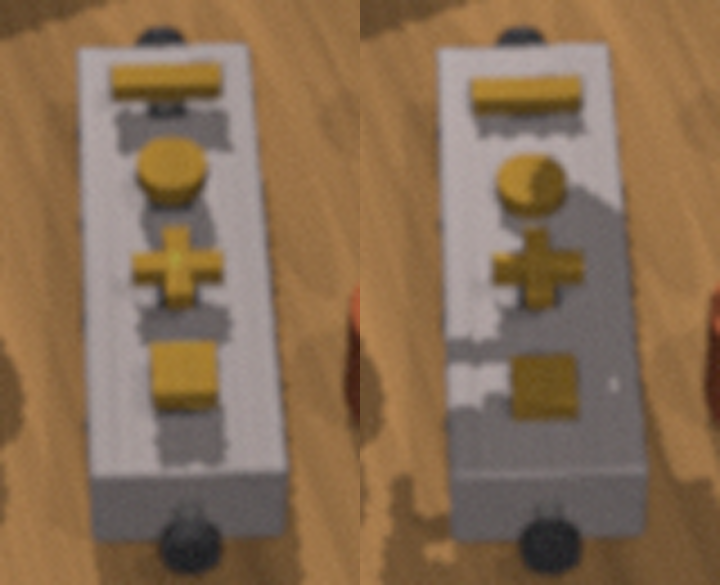

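View pics/topd.png

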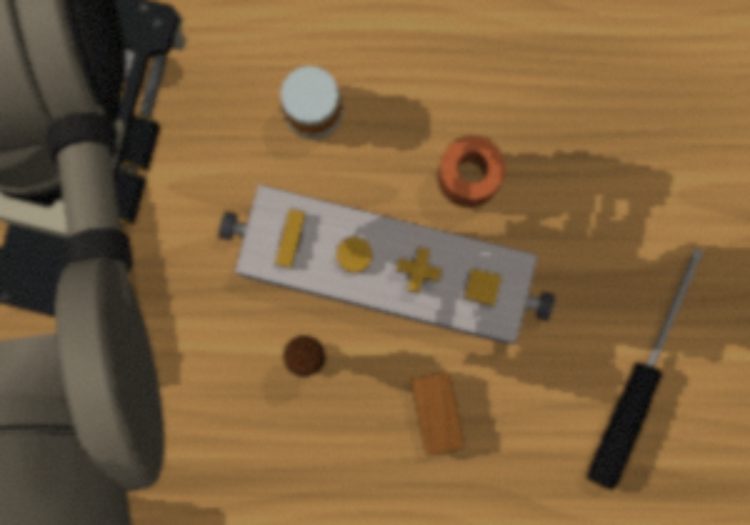

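The before/after side crops show bar, disc and square dropped onto the block (bar from row 82 to 96, disc 167 to 184, square 370 to 386). The cross is unchanged at row 268. In the top view the bystanders that can be seen stand where they were, and the arm is high and clear. I'll hand in.

```bash
python3 -c "
from cell import order
print(order.hand_in())"
```

```text
the job is handed in; nothing more can be done
None
```

I pressed the square, disc and bar stamps home in that order with the closed fingertips, then handed the job in at about 15.7 s of the 38 s allowed. The hand-in reports no verdict.

- **Presses:** Each stamp slid at about 2 N and then met its stop with the fingertips at z ≈ 0.050 m. Peak readings were 12.5 N for the square, 12.8 N for the disc and 10.2 N for the bar, well under the 30 N limit.
- **Final pictures:** The side view shows those three heads down on the block and the cross unchanged. In the top view the knob stamp, foil roll, jar, screwdriver and wedge looked in place. I judged all of this by eye and did not measure the final positions.
- **Not confirmed:** The hammer was hidden by the arm in the last top picture. The arm kept more than 0.17 m above the table near it and no contact force was recorded there.
- **Deviations:** The tool drifted 7–8 mm from its target twice while in free air, and I corrected it each time before descending. It kept a tilt of about 1° through all three presses, which cost a few tenths of a millimetre at most.

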